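# Set the inspection light to its third click

## Task

The dimmer lever on top of the bench light box was left part-way open. Push the red lever with a fingertip all the way back to its closed stop (the end away from the bent lamp arm), then push it open again, counting the clicks, and leave it resting in the third click without ever letting it run past that. Only push the lever, never pinch it, and leave the light box and the things round it where they are.

Things in the scene. Friction and masses are not known exactly. Their poses are not given: they have to be found in the camera images.
- light_box: White light box standing loose on rubber feet, 2.4 kg, 115 mm (x) by 170 mm (y) by 78 mm high. Origin: centre of its underside; x to its rear, y to its left end, z up. From its right end (-y) a stiff bent lamp arm, at most 136 mm above the bench, reaches out and forward over a circuit board. The lever runs along y in a slot in a black plate on its flat top.
- lever_mid (a point): Middle of the red thumb lever, 13 mm above the top of the light box, moving with it. The lever is an upright fin across the slot: 12 mm thick along the box's y, 26 mm wide along the box's x, flat flanks from 4 to 22 mm above the box's top, rounded crown ending 26.5 mm above it.
- lever (a joint): Lever opening, m: 0 at the closed stop, growing along the box's -y (towards the lamp arm) to 0.072. Clicks every 12 mm: first 0.012, second 0.024, third 0.036, and so on to 0.072. Leaving a click takes about 4 N; the force falls to nothing half-way, then the lever snaps into the next by itself. Starts between the first and second click, mostly seated in one.
- slot_closed (a point): Point on the top of the light box under the middle of the lever when it is at the closed stop; fixed to the box. The third click is 36 mm from it along the box's -y. White bars beside the slot (front side), one per lever place, grow longer from the closed end (left, +y) to the open end (right, -y).
- lever_right: Half of the lever: its flank on the box's right (-y) side, the one to push for closing.
- lever_left: Other half of the lever: its flank on the box's left (+y) side, the one to push for opening. Fingers pressing on both halves at once count as pinching.
- board_clamp: Loose board clamp with a green circuit board, 64x121x21 mm, on the 3 mm cream pad near the lamp; origin at the centre of its underside. Leave alone.
- blue_cap: Loose blue plastic cap, 22 mm across, 16 mm high, standing on the cream pad; origin at the centre of its underside. Leave alone.
- chip_tin: Loose small round light grey tin, 39 mm across, 16 mm high, on the cream pad; origin at the centre of its underside. Leave alone.
- screwdriver_gold: Loose gold precision screwdriver, 121 mm long, 13 mm thick, lying in front of the light box; origin at the centre of its underside. Leave alone.
- lamp_socket (a point): Point on the middle of the light box's right end face, 45 mm above the bench, where the lamp arm leaves it; fixed to the box. Shows whether the box was shifted or turned.

How it is judged:
On the way, in this order (a step that is already met when the one before it is completed fails the run):
1. the lever is back at its closed stop (within 2.5 mm) (value of joint lever below 0.0025 m), for 0.1 s.
2. the lever has been opened to the third click (36 mm, within 3 mm) (value of joint lever between 0.033 and 0.039 m), for 0.2 s.
At the end, for the whole second after the job is handed in: The lever rests in the third click (36 mm open, within 3 mm) and the light box stands flat, its middle and its right end within 20 mm of where they were (all of step 2 and velocity of joint lever between -0.005 and 0.005 m/s and linear speed of light_box below 0.01 m/s and distance of each of light_box, lamp_socket from where it was at the start of the episode below 0.02 m and angle between light_box's own z axis and vertical below 0.05 rad); the robot touches nothing.
It fails at once if the lever runs past the third click (more than half-way to the fourth, 42 mm) (value of joint lever above 0.042 m).
It fails at once if the lever is pinched: fingers press on both its halves at once (over 1 N each) (contact force between the fingers and lever_right above 1 N and contact force between the fingers and lever_left above 1 N).
It fails at once if the light box is lifted, or its middle or right end is shifted more than 20 mm (distance of any of light_box, lamp_socket from where it was at the start of the episode above 0.02 m or height (world z) of light_box above 0.008 m).
It fails at once if a thing round the light box is moved more than 15 mm (distance of any of board_clamp, screwdriver_gold, blue_cap, chip_tin from where it was at the start of the episode above 0.015 m).
It also fails if it takes over 64 s, if anything falls off the work surface, if the arm or the gripper's body presses on something with over 40 N, if the wrist force passes 120 N, or if a joint passes its speed limit or range.

## Robot

A 7-joint arm with a two-finger parallel gripper is mounted at the origin on a cart in front of the work surface, level with it; the furniture and walls round the work are solid. World frame = base frame: x ahead of the robot, y to its left, z up, the work surface at z = 0. Lengths are in m, angles in rad, forces in N, time in s.
With the tool pointing down it reaches from about 0.4 to 0.85 m from the base axis. Payload 4.4 kg.
Tool frame: the origin (TCP) lies at the very end of the fingers, on their centre line; the grasp point (between the pads) lies env.hold_point_z behind it (env.hold_point_z is the distance from the TCP to the grasp point, in m); z points along the fingers, y is the line along which they close (so a half turn about z gives the same grasp; the last joint's range is limited). The gripper opens to 94 mm and grips with 3 to 60 N. Pads are 16 mm wide; open, the fingers measure 119 mm over their backs; the gripper's body (75 mm by 177 mm) begins 78 mm behind the grasp point.
Start: joints at [-1.24, 0.628, 0.038, 1.517, -0.027, 0.996, -0.02], TCP at [0.251, 0.6, 0.205] pointing down, gripper open.
Joint ranges: [-3.06, 3.06], [-0.37, 2.12], [-1.25, 1.32], [0.18, 2.47], [-1.1, 4.24], [0.23, 1.98], [-2.94, 2.94]. Speed limits (rad/s): [2.57, 2.57, 3.14, 3.14, 3.14, 3.14, 3.14].

## Interface

Orientations are given as a unit quaternion [x, y, z, w].
In Python, from station import env, optics gives the robot as it stands. The module is installed in compiled form; this text tells all that it offers.
- The arm moves only by the tool servo_tool, never from a script. Its argument "targets" is a list of rows, each an object of numbers: "tx", "ty", "tz": the shift along the tool's x, y, z in mm; "turn": the turn about the tool's z in rad. In form: [{"tx": .., "ty": .., "tz": .., "turn": ..}, ...]. A call has 1 to 5 rows; each row shifts and turns the commanded pose from where the row before left it, along the tool's axes as they then stand; what a row does not reach is not made up. A row lasts 1/8 s, in which the tool goes at most 62.5 mm and 10.7 degrees, less where a joint would pass 70% of its speed; a pose out of reach is approached as far as the arm can. A call is refused whole if a number of a shift passes 62.5 or a number of a turn 0.188, either way. A call with a gripper value outside its range is refused whole. "hand" is the closure, from -1 (fully open) to 1 (shut), set as the call begins (left out, the last holds). The fingers move at their own pace and stop on an object; "grip_force" is the grip in N (left out, the last holds). Time passes only in rows, so rows that do not move let the fingers close. It gives the time, the measured TCP pose, the force, the opening and the grip force at its end, in the units of the state.
- env.state(): the state, without advancing time (a new reading comes with each control period).
- optics.read_camera(name): name is "side" or "top"; returns the picture (420x560x3 uint8, red, green, blue); there is no depth.
- optics.camera_params(name): a dict with "intrinsics" (3x3 intrinsics, pixels), "distortion" ([k1, k2, p1, p2, k3] as OpenCV has them; the pictures are not rectified), "extrinsics" (4x4, takes a point from world to camera coordinates). Camera axes: x right, y up, looking along -z (the intrinsics and any distortion apply to the point x, -y, -z); pixel columns grow to the right and rows downward; lengths in m; the calibration is good to about 2 mm. A picture is of the moment at which its call begins. camera_params takes no time and is no camera call.
- env.finish_job(): hands the job in; it is judged then, once.
The state is a dict: "time_s": time; "qpos": joint angles; "dq": joint speeds; "joint_torque": joint torques, N m; "tool_pos": TCP position; "tcp_rot": TCP orientation; "wrist_force": force on the tool from outside, world axes, zero at the start; "moment": the same for the moment, N m; "width": opening from 0.0 (shut) to 1.0 (fully open); "finger_force": force on a finger pad.
Only numpy, scipy, OpenCV 4.12 (cv2) and the standard library are available. Lean on these libraries where they do the work, as an engineer would, in place of code of your own. Each camera call takes 0.05 s, during which the arm holds its last target. There are 200 camera calls.

## Working session

There is one attempt and no reset: what is moved stays moved. The work goes in short steps, Python scripts to look and compute and a tool call to move; the robot and the scene stay as the last step left them, time stands still between calls to the robot, and variables do not carry over. Pictures are saved under pics/ and viewed, at most 10 in all, crops included, and the job is handed in when it is done.

Besides the shell and the picture viewer there is one more tool, called after "Emit:" as name([rows], argument=value, ...), one row to a line, values as JSON. servo_tool: Moves the arm, as the interface text tells. Its arguments: {"type":"object","properties":{"targets":{"type":"array"},"hand":{"type":"number"},"grip_force":{"type":"number"}},"required":["targets"]}

```bash
mkdir -p pics
cat > h.py <<'E'
import numpy as np, cv2
from station import env, optics
def cam(n):
    p=optics.camera_params(n); return np.array(p["intrinsics"],float),np.array(p["distortion"],float),np.array(p["extrinsics"],float)
def ray(n,uv):
    K,D,E=cam(n); q=cv2.undistortPoints(np.array(uv,float).reshape(-1,1,2),K,D)[:,0]
    d=np.c_[q[:,0],-q[:,1],-np.ones(len(q))]@E[:3,:3]
    return -E[:3,:3].T@E[:3,3], d
def onz(n,uv,z):
    c,d=ray(n,uv); return c+d*((z-c[2])/d[:,2])[:,None]
def proj(n,P):
    K,D,E=cam(n); P=np.atleast_2d(P); c=P@E[:3,:3].T+E[:3,3]; c=c*[1,-1,-1]
    return cv2.projectPoints(c,np.zeros(3),np.zeros(3),K,D)[0][:,0]
def red(img):
    h=cv2.cvtColor(img,cv2.COLOR_RGB2HSV); m=(((h[...,0]<8)|(h[...,0]>172))&(h[...,1]>140)&(h[...,2]>80)).astype(np.uint8)
    n,l,s,c=cv2.connectedComponentsWithStats(m); return [(s[i].tolist(),c[i].round(1).tolist()) for i in range(1,n) if s[i,4]>15]
def snap(n,f=None):
    i=optics.read_camera(n)
    if f: cv2.imwrite("pics/"+f,cv2.cvtColor(i,cv2.COLOR_RGB2BGR))
    return i
E
python3 - <<'E'
from h import *
for n in("top","side"):
    i=snap(n,n+"0.png"); print(n,red(i)); c,d=ray(n,[[280,210]]); print(c,d)
s=env.state(); print(s["tool_pos"],s["tcp_rot"],s["width"],s["wrist_force"],s["time_s"],env.hold_point_z)
E
```

```text
top [([386, 194, 37, 17, 296], [404.3, 201.7]), ([216, 196, 12, 15, 90], [221.8, 202.8]), ([376, 264, 35, 15, 180], [393.5, 270.2])]
[0.32653682 0.09688406 0.92758896] [[ 1.76631357e-01  5.89660507e-04 -9.84294645e-01]]
side [([255, 172, 11, 5, 47], [260.2, 174.1]), ([344, 284, 33, 30, 333], [358.2, 297.9]), ([261, 299, 32, 25, 199], [277.0, 311.7])]
[ 0.14471686 -0.58334106  0.46537765] [[ 0.39797185  0.78901508 -0.46828277]]
[0.25094914 0.59898329 0.204681  ] [ 1.97082927e-01  9.80386483e-01 -8.02258832e-04 -1.40872653e-04] 0.9978702836406146 [ 0.1586322   0.01236974 -0.14810534] 0.1 0.0188
```

View pics/top0.png

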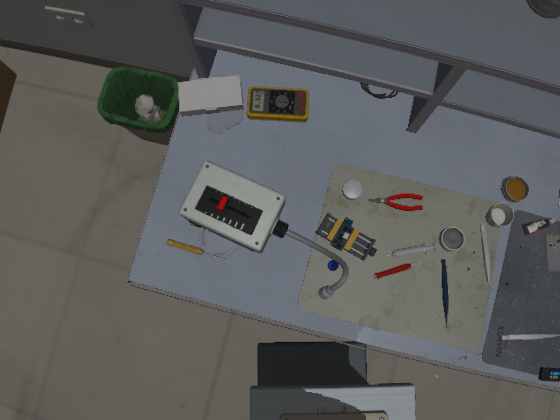

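View pics/side0.png

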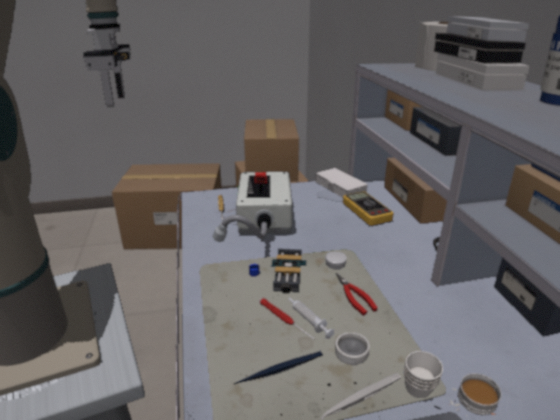

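The top view shows the box at about (233,205) with its lever at (222,203), and the lamp arm leaving from (280,229) towards (325,292). In the side view the lever is at (260,178). Next I'll measure the box axes and the lever from the top view.

Run:
```python
from h import *
i=cv2.cvtColor(cv2.imread("pics/top0.png"),cv2.COLOR_BGR2RGB)
K=i[150:262,170:300].astype(int); 
h=cv2.cvtColor(i,cv2.COLOR_RGB2HSV)
print("box px",h[172,212],h[235,250],"bench",h[150,260],h[225,170])
m=((h[...,1]<28)&(h[...,2]>150)).astype(np.uint8); m[:150]=0;m[262:]=0;m[:,:170]=0;m[:,300:]=0
n,l,s,c=cv2.connectedComponentsWithStats(m); k=1+np.argmax(s[1:,4]); print(s[k],c[k])
ct=max(cv2.findContours((l==k).astype(np.uint8),0,2)[0],key=cv2.contourArea)
P=onz("top",ct[:,0].astype(float),0.078)
r=cv2.minAreaRect((P[:,:2]*1000).astype(np.float32)); print(r, cv2.boxPoints(r))
L=[q for q in red(i) if q[1][0]<250][0]
print("lever",onz("top",[L[1]],0.078+0.0265),onz("top",[L[1]],0.078+0.018))
cr=i[150:262,160:300]; cv2.imwrite("pics/c0.png",cv2.cvtColor(cv2.resize(cr,None,fx=5,fy=5,interpolation=cv2.INTER_CUBIC),cv2.COLOR_RGB2BGR))
```

```text
box px [ 55  11 143] [ 51  12 148] bench [109  33 122] [107  33 123]
[214 208  63  40 721] [250.50346741 229.15672677]
((464.68988037109375, 161.735595703125), (91.45433044433594, 79.1995849609375), 65.19442749023438) [[409.55933 136.84108]
 [481.45166 103.61366]
 [519.82043 186.63011]
 [447.9281  219.85753]]
lever [[0.48812288 0.20080104 0.1045    ]] [[0.48979157 0.20187418 0.096     ]]
```

View pics/c0.png

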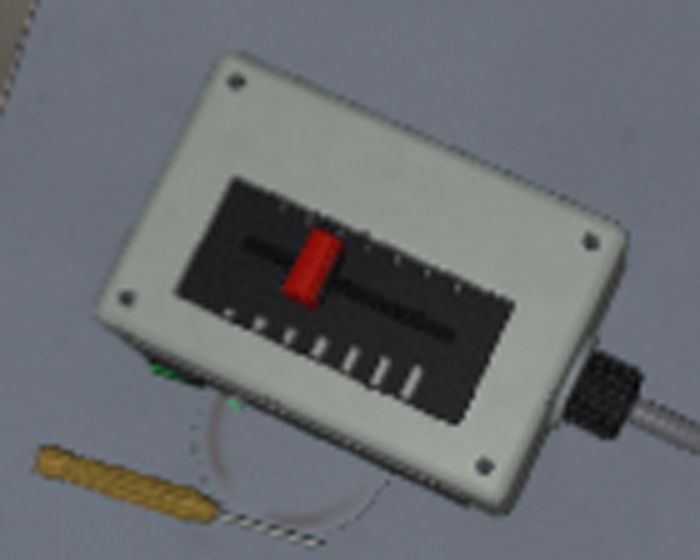

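The crop shows seven bars and the lever near bar 1 or 2. The tip of the screwdriver lies in front of the box. I'll fix the box mask and place the bars and the lever in the box's axes.

Run:
```python
from h import *
i=cv2.cvtColor(cv2.imread("pics/top0.png"),cv2.COLOR_BGR2RGB)
h=cv2.cvtColor(i,cv2.COLOR_RGB2HSV)
m=((h[...,1]<22)&(h[...,2]>118)).astype(np.uint8); m[:150]=0;m[262:]=0;m[:,:170]=0;m[:,300:]=0
n,l,s,c=cv2.connectedComponentsWithStats(m); k=1+np.argmax(s[1:,4]); print(s[k])
ct=max(cv2.findContours((l==k).astype(np.uint8),0,2)[0],key=cv2.contourArea)
P=onz("top",ct[:,0].astype(float),0.078)
r=cv2.minAreaRect((P[:,:2]*1000).astype(np.float32)); print(r, cv2.boxPoints(r))
f=lambda a:np.array(a,float)/5+[160,150]-0.4
B=onz("top",f([(229,314),(260,322),(290,335),(320,346),(351,358),(381,371),(411,382)]),0.079)
sl=onz("top",f([(245,242),(455,335)]),0.079)
u=sl[0]-sl[1]; print("slot len",np.linalg.norm(u)); u/=np.linalg.norm(u)
pl=onz("top",f([(235,178),(515,300),(460,424),(177,294)]),0.079)
v=pl[0]-pl[1]+pl[3]-pl[2]; v/=np.linalg.norm(v)
print("yaw slot,plate",np.arctan2(-u[0],u[1]),np.arctan2(-v[0],v[1]))
y=v; x=np.array([y[1],-y[0],0])
print("plate c",pl.mean(0),"slot c",sl.mean(0))
C=pl.mean(0)
print("bars y",((B-C)@y).round(4),"x",((B-C)@x).round(4))
print("lever y",(onz("top",[[221.8,202.8]],0.1035)-C)@y,"x",(onz("top",[[221.8,202.8]],0.1035)-C)@x)
# two view triangulation of lever crown-ish
L=proj("side",onz("top",[[221.8,202.8]],0.1035)); print("side pred of lever crown",L)
```

```text
[ 180  161  105   89 3464]
((490.7626953125, 186.20396423339844), (164.92413330078125, 111.01692962646484), 64.58272552490234) [[405.2338  135.54839]
 [505.5049   87.89909]
 [576.2916  236.85954]
 [476.02048 284.50885]]
slot len 0.08519672043686807
yaw slot,plate -0.4271148492632395 -0.43047285964730714
plate c [0.48097458 0.19109786 0.079     ] slot c [0.48470294 0.18979468 0.079     ]
bars y [ 0.0367  0.0249  0.0128  0.001  -0.0112 -0.0232 -0.0349] x [-0.0229 -0.0208 -0.0207 -0.0198 -0.0192 -0.019  -0.0182]
lever y [0.01199759] x [0.00257273]
side pred of lever crown [[258.92281711 173.37900159]]
```

Emit:
servo_tool([
  {"tx": 0,"ty": 0,"tz": 0,"turn": 0.037},
  {"tx": -38,"ty": -28,"tz": 0,"turn": 0},
  {"tx": -38,"ty": -28,"tz": 0,"turn": 0},
  {"tx": -38,"ty": -28,"tz": 0,"turn": 0},
  {"tx": -38,"ty": -28,"tz": 0,"turn": 0},
], hand=1, grip_force=15)

```text
time_s: 0.72
tool_pos: [0.3426, 0.4326, 0.2055]
tcp_rot: [0.216, 0.976, 0.0, 0.0]
wrist_force: [0.8, 0.7, 0.2]
width: 0.501
finger_force: 0.0
```

Emit:
servo_tool([
  {"tx": -38,"ty": -28,"tz": 0,"turn": 0},
  {"tx": -38,"ty": -28,"tz": 0,"turn": 0},
  {"tx": -38,"ty": -28,"tz": 0,"turn": 0},
  {"tx": -38,"ty": -28,"tz": 0,"turn": 0},
  {"tx": -38,"ty": -28,"tz": 20,"turn": 0},
])

```text
time_s: 1.35
tool_pos: [0.4574, 0.2264, 0.1864]
tcp_rot: [0.216, 0.976, 0.001, 0.001]
wrist_force: [0.7, 1.0, 0.1]
width: 0.01
finger_force: 0.0
```

Emit:
servo_tool([
  {"tx": -20,"ty": -20,"tz": 20,"turn": 0},
  {"tx": -10,"ty": -10,"tz": 20,"turn": 0},
  {"tx": 0,"ty": 0,"tz": 0,"turn": 0},
  {"tx": 0,"ty": 0,"tz": 0,"turn": 0},
])

```text
time_s: 1.85
tool_pos: [0.4703, 0.1884, 0.146]
tcp_rot: [0.215, 0.977, 0.0, 0.0]
wrist_force: [0.0, -0.9, 0.2]
width: 0.004
finger_force: 0.0
```

Emit:
servo_tool([
  {"tx": -6,"ty": -4,"tz": 0,"turn": 0},
  {"tx": -6,"ty": -4,"tz": 0,"turn": 0},
  {"tx": 0,"ty": 0,"tz": 10,"turn": 0},
  {"tx": 0,"ty": 0,"tz": 0,"turn": 0},
])

```text
time_s: 2.35
tool_pos: [0.477, 0.1748, 0.1346]
tcp_rot: [0.215, 0.977, -0.0, -0.001]
wrist_force: [-0.4, 0.2, 0.0]
width: 0.005
finger_force: 0.0
```

Run:
```python
from h import *
a=snap("top");b=snap("side")
up=lambda c:cv2.cvtColor(cv2.resize(c,(400,400),interpolation=cv2.INTER_CUBIC),cv2.COLOR_RGB2BGR)
cv2.imwrite("pics/c1.png",np.hstack([up(a[145:265,170:290]),up(b[100:220,210:330])]))
s=env.state();print(s["tool_pos"],s["wrist_force"],proj("top",s["tool_pos"]),proj("side",s["tool_pos"]))
```

```text
[0.47738484 0.17506478 0.13514398] [ 0.723421    0.80330284 -0.01120494] [[234.49978471 205.39921706]] [[258.88929038 164.71754939]]
```

View pics/c1.png

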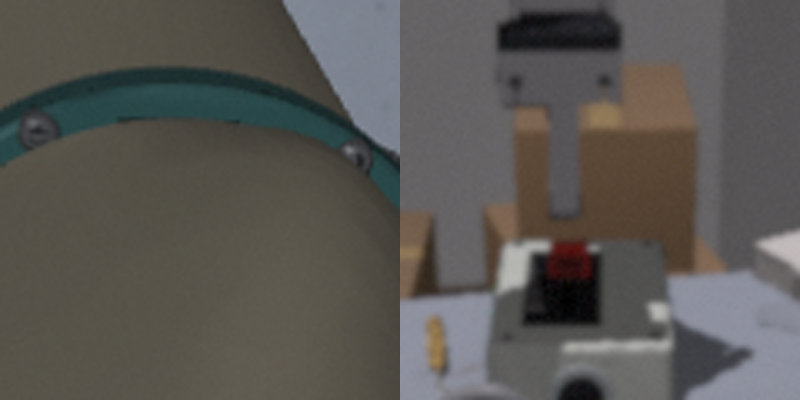

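The arm hides the lever in the top view. In the side view the fingertip, at about (259,165), is lined up with the lever to within a few millimetres. I'll go down on the lever's right side and push it closed.

Emit:
servo_tool([
  {"tx": -1,"ty": 0,"tz": 16,"turn": 0},
  {"tx": -1,"ty": 0,"tz": 16,"turn": 0},
  {"tx": 0,"ty": 0,"tz": 14,"turn": 0},
  {"tx": 0,"ty": 0,"tz": 0,"turn": 0},
])

```text
time_s: 2.95
tool_pos: [0.4787, 0.174, 0.0886]
tcp_rot: [0.215, 0.977, -0.001, -0.001]
wrist_force: [0.4, 0.2, -0.1]
width: 0.008
finger_force: 0.0
```

Emit:
servo_tool([
  {"tx": 0,"ty": 3,"tz": 0,"turn": 0},
  {"tx": 0,"ty": 3,"tz": 0,"turn": 0},
  {"tx": 0,"ty": 3,"tz": 0,"turn": 0},
  {"tx": 0,"ty": 0,"tz": 0,"turn": 0},
])

```text
time_s: 3.45
tool_pos: [0.4836, 0.1828, 0.0897]
tcp_rot: [0.215, 0.977, 0.0, 0.0]
wrist_force: [-1.1, -0.2, -0.6]
width: 0.006
finger_force: 0.0
```

Emit:
servo_tool([
  {"tx": 0,"ty": 2,"tz": 0,"turn": 0},
  {"tx": 0,"ty": 2,"tz": 0,"turn": 0},
  {"tx": 0,"ty": 0,"tz": 0,"turn": 0},
])

```text
time_s: 3.82
tool_pos: [0.4844, 0.1849, 0.0894]
tcp_rot: [0.216, 0.976, -0.001, -0.0]
wrist_force: [-1.9, -3.8, 1.8]
width: 0.006
finger_force: 2.0
```

Emit:
servo_tool([
  {"tx": 0,"ty": 3,"tz": 0,"turn": 0},
  {"tx": 0,"ty": 3,"tz": 0,"turn": 0},
  {"tx": 0,"ty": 3,"tz": 0,"turn": 0},
  {"tx": 0,"ty": 3,"tz": 0,"turn": 0},
  {"tx": 0,"ty": 0,"tz": 0,"turn": 0},
])

```text
time_s: 4.45
tool_pos: [0.4902, 0.1971, 0.0894]
tcp_rot: [0.215, 0.977, 0.0, 0.0]
wrist_force: [-0.0, -1.0, 0.6]
width: 0.008
finger_force: 1.1
```

Emit:
servo_tool([
  {"tx": 0,"ty": 2,"tz": 0,"turn": 0},
  {"tx": 0,"ty": 2,"tz": 0,"turn": 0},
  {"tx": 0,"ty": 2,"tz": 0,"turn": 0},
  {"tx": 0,"ty": 0,"tz": 0,"turn": 0},
])

```text
time_s: 4.95
tool_pos: [0.493, 0.2037, 0.0895]
tcp_rot: [0.215, 0.977, 0.001, 0.0]
wrist_force: [0.0, 0.1, 0.3]
width: 0.005
finger_force: 0.0
```

Emit:
servo_tool([
  {"tx": 0,"ty": 1,"tz": 0,"turn": 0},
  {"tx": 0,"ty": 1,"tz": 0,"turn": 0},
  {"tx": 0,"ty": 0,"tz": 0,"turn": 0},
])

```text
time_s: 5.32
tool_pos: [0.4935, 0.2043, 0.0895]
tcp_rot: [0.215, 0.977, 0.0, 0.0]
wrist_force: [-0.7, -0.1, -0.1]
width: 0.005
finger_force: 0.0
```

Emit:
servo_tool([
  {"tx": 0,"ty": 1,"tz": 0,"turn": 0},
  {"tx": 0,"ty": 0,"tz": 0,"turn": 0},
])

```text
time_s: 5.58
tool_pos: [0.4938, 0.2051, 0.0895]
tcp_rot: [0.215, 0.977, 0.0, -0.0]
wrist_force: [0.4, -0.2, 0.2]
width: 0.005
finger_force: 0.0
```

Emit:
servo_tool([
  {"tx": 0,"ty": 1.5,"tz": 0,"turn": 0},
  {"tx": 0,"ty": 0,"tz": 0,"turn": 0},
  {"tx": 0,"ty": 0,"tz": 0,"turn": 0},
])

```text
time_s: 5.95
tool_pos: [0.4941, 0.2057, 0.0894]
tcp_rot: [0.215, 0.977, -0.0, -0.0]
wrist_force: [-1.7, -3.2, 1.6]
width: 0.006
finger_force: 1.4
```

Emit:
servo_tool([
  {"tx": 0,"ty": 1.5,"tz": 0,"turn": 0},
  {"tx": 0,"ty": 0,"tz": 0,"turn": 0},
  {"tx": 0,"ty": 0,"tz": 0,"turn": 0},
])

```text
time_s: 6.32
tool_pos: [0.4941, 0.2058, 0.0894]
tcp_rot: [0.216, 0.976, -0.002, -0.001]
wrist_force: [-2.6, -5.7, 4.3]
width: 0.005
finger_force: 2.9
```

The force rises with no further motion, and the travel of 23 mm from the second click matches, so the lever is at the closed stop. I'll back off, lift over the lever and go down on its left side.

Emit:
servo_tool([
  {"tx": 0,"ty": -5,"tz": 0,"turn": 0},
  {"tx": 0,"ty": -3,"tz": -10,"turn": 0},
  {"tx": 0,"ty": 0,"tz": -20,"turn": 0},
  {"tx": 0,"ty": 0,"tz": -10,"turn": 0},
  {"tx": 0,"ty": 0,"tz": 0,"turn": 0},
])

```text
time_s: 6.95
tool_pos: [0.4925, 0.2011, 0.1304]
tcp_rot: [0.215, 0.977, 0.001, 0.001]
wrist_force: [0.1, 0.2, -0.4]
width: 0.007
finger_force: 0.0
```

Emit:
servo_tool([
  {"tx": 0,"ty": 15,"tz": 0,"turn": 0},
  {"tx": 0,"ty": 15,"tz": 0,"turn": 0},
  {"tx": 0,"ty": 15,"tz": 0,"turn": 0},
  {"tx": 0,"ty": 5,"tz": 0,"turn": 0},
  {"tx": 0,"ty": 0,"tz": 0,"turn": 0},
])

```text
time_s: 7.58
tool_pos: [0.5126, 0.2461, 0.1291]
tcp_rot: [0.215, 0.977, -0.0, -0.0]
wrist_force: [-0.6, -0.3, -0.7]
width: 0.003
finger_force: 0.0
```

Run:
```python
from h import *
b=snap("side")
print([q for q in red(b) if q[1][1]<230])
C=np.array([.481,.191,0]);y=np.array([.42,.9075,0]);x=np.array([.9075,-.42,0])
# start lever at y=.012 seen at (260.2,174.1); predicted shifts
for Y in(.0369,.0249,.012): print(Y,proj("side",C+Y*y+.0026*x+[0,0,.1]))
s=env.state();d=s["tool_pos"]-C;print(s["tool_pos"],"box y,x",d@y,d@x)
cv2.imwrite("pics/c2.png",cv2.cvtColor(cv2.resize(b[120:230,200:330],None,fx=5,fy=5,interpolation=cv2.INTER_CUBIC),cv2.COLOR_RGB2BGR))
```

```text
[([256, 169, 11, 3, 17], [261.2, 169.9])]
0.0369 [[259.13692605 170.51768082]]
0.0249 [[259.07892238 172.58379538]]
0.012 [[259.01520938 174.85830517]]
[0.51248108 0.24557587 0.12920717] box y,x 0.06274965766536694 0.005647214838471507
```

View pics/c2.png

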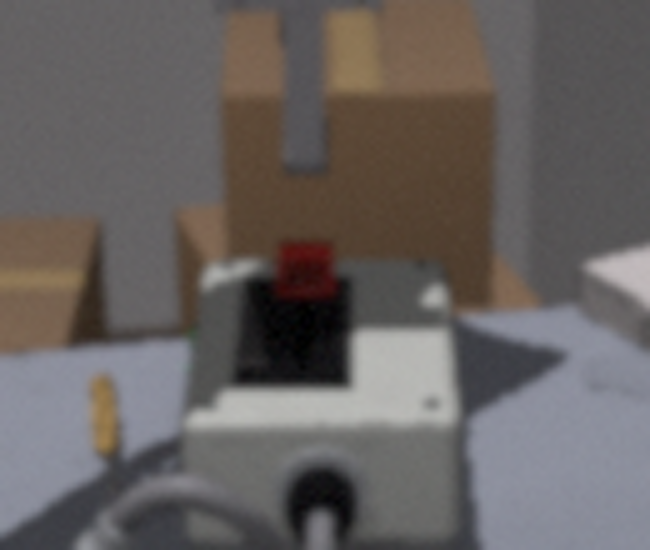

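The lever's red patch at about (261,170) has moved up by the roughly 4 px expected for the closed stop, and the fingertip is behind it on the left side. I'll go down and approach slowly.

Emit:
servo_tool([
  {"tx": 1,"ty": 0,"tz": 15,"turn": 0},
  {"tx": 0,"ty": 0,"tz": 15,"turn": 0},
  {"tx": 0,"ty": 0,"tz": 10,"turn": 0},
  {"tx": 0,"ty": 0,"tz": 0,"turn": 0},
])

```text
time_s: 8.12
tool_pos: [0.511, 0.2457, 0.0882]
tcp_rot: [0.215, 0.977, -0.001, -0.001]
wrist_force: [-0.3, 0.2, -0.2]
width: 0.007
finger_force: 0.0
```

Emit:
servo_tool([
  {"tx": 0,"ty": -2,"tz": 0,"turn": 0},
  {"tx": 0,"ty": -2,"tz": 0,"turn": 0},
  {"tx": 0,"ty": -2,"tz": 0,"turn": 0},
  {"tx": 0,"ty": 0,"tz": 0,"turn": 0},
  {"tx": 0,"ty": 0,"tz": 0,"turn": 0},
])

```text
time_s: 8.75
tool_pos: [0.5094, 0.2409, 0.0896]
tcp_rot: [0.215, 0.977, 0.0, 0.0]
wrist_force: [0.2, -0.5, -0.2]
width: 0.004
finger_force: 0.0
```

Emit:
servo_tool([
  {"tx": 0,"ty": -2,"tz": 0,"turn": 0},
  {"tx": 0,"ty": 0,"tz": 0,"turn": 0},
  {"tx": 0,"ty": 0,"tz": 0,"turn": 0},
])

```text
time_s: 9.12
tool_pos: [0.5085, 0.2391, 0.0895]
tcp_rot: [0.215, 0.977, 0.0, 0.0]
wrist_force: [0.4, 0.2, 0.4]
width: 0.006
finger_force: 0.3
```

Light contact at box y ≈ 55 mm. I'll open it a click at a time.

Emit:
servo_tool([
  {"tx": 0,"ty": -2,"tz": 0,"turn": 0},
  {"tx": 0,"ty": -2,"tz": 0,"turn": 0},
  {"tx": 0,"ty": -2,"tz": 0,"turn": 0},
  {"tx": 0,"ty": -2,"tz": 0,"turn": 0},
  {"tx": 0,"ty": 0,"tz": 0,"turn": 0},
])

```text
time_s: 9.75
tool_pos: [0.5044, 0.23, 0.0893]
tcp_rot: [0.216, 0.976, -0.001, -0.001]
wrist_force: [-0.0, -0.5, 0.0]
width: 0.006
finger_force: 0.0
```

Emit:
servo_tool([
  {"tx": 0,"ty": -2,"tz": 0,"turn": 0},
  {"tx": 0,"ty": -2,"tz": 0,"turn": 0},
  {"tx": 0,"ty": -1,"tz": 0,"turn": 0},
  {"tx": 0,"ty": 0,"tz": 0,"turn": 0},
])

```text
time_s: 10.25
tool_pos: [0.5034, 0.2279, 0.0896]
tcp_rot: [0.215, 0.977, 0.001, 0.0]
wrist_force: [0.7, 3.1, -1.6]
width: 0.005
finger_force: 1.5
```

Emit:
servo_tool([
  {"tx": 0,"ty": -2,"tz": 0,"turn": 0},
  {"tx": 0,"ty": -2,"tz": 0,"turn": 0},
  {"tx": 0,"ty": 0,"tz": 0,"turn": 0},
])

```text
time_s: 10.62
tool_pos: [0.5009, 0.2227, 0.0894]
tcp_rot: [0.215, 0.977, -0.001, -0.0]
wrist_force: [0.6, 1.5, 0.0]
width: 0.008
finger_force: 0.8
```

Emit:
servo_tool([
  {"tx": 0,"ty": -2,"tz": 0,"turn": 0},
  {"tx": 0,"ty": -1,"tz": 0,"turn": 0},
  {"tx": 0,"ty": 0,"tz": 0,"turn": 0},
])

```text
time_s: 11.0
tool_pos: [0.4996, 0.2199, 0.0893]
tcp_rot: [0.216, 0.977, -0.001, -0.0]
wrist_force: [0.2, 0.3, 0.4]
width: 0.006
finger_force: 0.0
```

Emit:
servo_tool([
  {"tx": 0,"ty": -1,"tz": 0,"turn": 0},
  {"tx": 0,"ty": -1,"tz": 0,"turn": 0},
  {"tx": 0,"ty": 0,"tz": 0,"turn": 0},
  {"tx": 0,"ty": 0,"tz": 0,"turn": 0},
])

```text
time_s: 11.5
tool_pos: [0.4992, 0.219, 0.0895]
tcp_rot: [0.215, 0.977, -0.0, -0.0]
wrist_force: [-0.1, -0.2, 0.4]
width: 0.006
finger_force: 0.0
```

Emit:
servo_tool([
  {"tx": 0,"ty": -1,"tz": 0,"turn": 0},
  {"tx": 0,"ty": -1,"tz": 0,"turn": 0},
  {"tx": 0,"ty": 0,"tz": 0,"turn": 0},
  {"tx": 0,"ty": 0,"tz": 0,"turn": 0},
])

```text
time_s: 12.0
tool_pos: [0.4985, 0.2174, 0.0895]
tcp_rot: [0.215, 0.977, 0.0, 0.0]
wrist_force: [0.3, 1.7, -0.6]
width: 0.005
finger_force: 0.4
```

Contact at the second click (y ≈ 31 mm). Now the third, gently.

Emit:
servo_tool([
  {"tx": 0,"ty": -1,"tz": 0,"turn": 0},
  {"tx": 0,"ty": -1,"tz": 0,"turn": 0},
  {"tx": 0,"ty": 0,"tz": 0,"turn": 0},
  {"tx": 0,"ty": 0,"tz": 0,"turn": 0},
])

```text
time_s: 12.5
tool_pos: [0.4979, 0.2162, 0.0896]
tcp_rot: [0.215, 0.977, 0.001, 0.0]
wrist_force: [1.8, 3.6, -2.5]
width: 0.006
finger_force: 2.4
```

Emit:
servo_tool([
  {"tx": 0,"ty": -1,"tz": 0,"turn": 0},
  {"tx": 0,"ty": 0,"tz": 0,"turn": 0},
  {"tx": 0,"ty": 0,"tz": 0,"turn": 0},
])

```text
time_s: 12.88
tool_pos: [0.497, 0.2141, 0.0895]
tcp_rot: [0.215, 0.977, -0.0, -0.0]
wrist_force: [0.8, 3.6, -1.1]
width: 0.007
finger_force: 1.7
```

Emit:
servo_tool([
  {"tx": 0,"ty": -1,"tz": 0,"turn": 0},
  {"tx": 0,"ty": 0,"tz": 0,"turn": 0},
  {"tx": 0,"ty": 0,"tz": 0,"turn": 0},
])

```text
time_s: 13.25
tool_pos: [0.4963, 0.2128, 0.0894]
tcp_rot: [0.215, 0.977, -0.001, -0.0]
wrist_force: [0.4, 2.2, 0.6]
width: 0.003
finger_force: 0.7
```

Emit:
servo_tool([
  {"tx": 0,"ty": -1,"tz": 0,"turn": 0},
  {"tx": 0,"ty": 0,"tz": 0,"turn": 0},
  {"tx": 0,"ty": 0,"tz": 0,"turn": 0},
])

```text
time_s: 13.62
tool_pos: [0.4961, 0.2122, 0.0894]
tcp_rot: [0.215, 0.977, -0.0, -0.0]
wrist_force: [0.0, 1.2, 1.1]
width: 0.009
finger_force: 0.6
```

Emit:
servo_tool([
  {"tx": 0,"ty": -1,"tz": 0,"turn": 0},
  {"tx": 0,"ty": 0,"tz": 0,"turn": 0},
  {"tx": 0,"ty": 0,"tz": 0,"turn": 0},
])

```text
time_s: 14.0
tool_pos: [0.4957, 0.2114, 0.0894]
tcp_rot: [0.215, 0.977, -0.0, -0.0]
wrist_force: [0.1, -0.5, 0.7]
width: 0.01
finger_force: 0.4
```

Emit:
servo_tool([
  {"tx": 0,"ty": -1,"tz": 0,"turn": 0},
  {"tx": 0,"ty": -1,"tz": 0,"turn": 0},
  {"tx": 0,"ty": 0,"tz": 0,"turn": 0},
  {"tx": 0,"ty": 0,"tz": 0,"turn": 0},
])

```text
time_s: 14.5
tool_pos: [0.4949, 0.2096, 0.0894]
tcp_rot: [0.215, 0.977, -0.0, -0.0]
wrist_force: [1.0, 0.5, -0.2]
width: 0.006
finger_force: 0.0
```

Run:
```python
from h import *
C=np.array([.481,.191,0]);y=np.array([.42,.9075,0])
s=env.state();d=s["tool_pos"]-C;print("box y",d@y,s["wrist_force"],s["finger_force"])
print([q for q in red(snap("side")) if q[1][1]<230])
```

```text
box y 0.02272428966042084 [ 0.99238596  0.50073468 -0.24716709] 0.0
[([256, 175, 10, 3, 24], [260.3, 176.2])]
```

The lever has snapped on: the contact force is gone, and it has shifted 6.3 px, which is about 36 mm. I'll retreat and check from the top.

Emit:
servo_tool([
  {"tx": 0,"ty": 5,"tz": 0,"turn": 0},
  {"tx": 0,"ty": 5,"tz": -15,"turn": 0},
  {"tx": 0,"ty": 5,"tz": -30,"turn": 0},
  {"tx": 0,"ty": 0,"tz": -40,"turn": 0},
  {"tx": 20,"ty": 40,"tz": -20,"turn": 0},
])

```text
time_s: 15.18
tool_pos: [0.5021, 0.2655, 0.1968]
tcp_rot: [0.218, 0.976, -0.0, 0.002]
wrist_force: [2.2, 1.2, 0.5]
width: 0.008
finger_force: 0.0
```

Emit:
servo_tool([
  {"tx": 30,"ty": 45,"tz": 0,"turn": 0},
  {"tx": 40,"ty": 45,"tz": 0,"turn": 0},
  {"tx": 45,"ty": 45,"tz": 0,"turn": 0},
  {"tx": 45,"ty": 45,"tz": 0,"turn": 0},
  {"tx": 45,"ty": 30,"tz": 0,"turn": 0},
])

```text
time_s: 15.8
tool_pos: [0.4018, 0.5456, 0.1942]
tcp_rot: [0.215, 0.977, 0.0, 0.0]
wrist_force: [-0.1, -0.2, -0.4]
width: 0.003
finger_force: 0.0
```

Emit:
servo_tool([
  {"tx": 40,"ty": 20,"tz": 0,"turn": 0},
  {"tx": 20,"ty": 10,"tz": 0,"turn": 0},
  {"tx": 0,"ty": 0,"tz": 0,"turn": 0},
  {"tx": 0,"ty": 0,"tz": 0,"turn": 0},
])

```text
time_s: 16.3
tool_pos: [0.3637, 0.5931, 0.1946]
tcp_rot: [0.217, 0.976, -0.001, 0.001]
wrist_force: [1.0, 0.1, -0.2]
width: 0.007
finger_force: 0.0
```

Run:
```python
from h import *
i=snap("top"); L=[q for q in red(i) if q[1][0]<280 and q[1][1]<260]; print(L)
C=np.array([.481,.191,0]);y=np.array([.42,.9075,0])
for q in L: print("lever y",(onz("top",[q[1]],.1035)-C)@y,"expected",.0369-.036)
print([q for q in red(snap("side")) if q[1][1]<230])
cv2.imwrite("pics/c3.png",cv2.cvtColor(cv2.resize(i[150:262,160:300],None,fx=5,fy=5,interpolation=cv2.INTER_CUBIC),cv2.COLOR_RGB2BGR))
```

```text
[([223, 199, 11, 14, 87], [228.0, 205.4])]
lever y [-5.10770555e-05] expected 0.000900000000000005
[([254, 176, 13, 5, 38], [259.6, 177.2])]
```

View pics/c3.png

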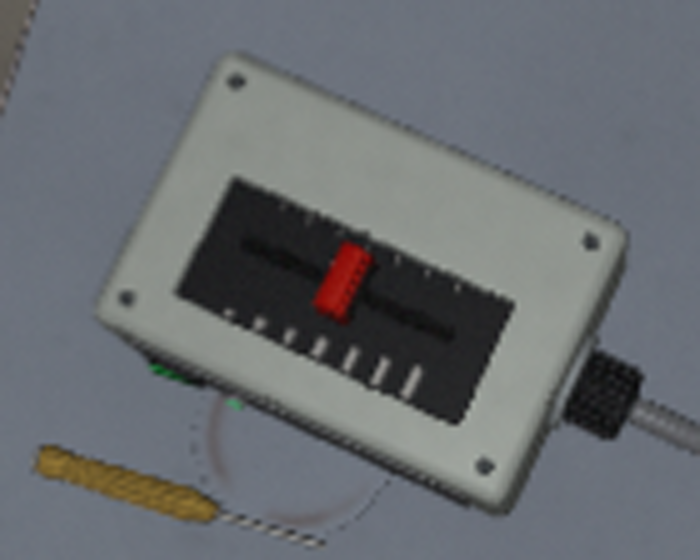

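The lever has moved exactly one click (12.05 mm) on from its starting place at the second click, so it is in the third. The box and the screwdriver haven't moved.

```bash
python3 -c "
from station import env
print(env.finish_job())"
```

```text
the job is handed in; nothing more can be done
None
```

The lever was pushed to its closed stop, then opened click by click and left resting in the third click; the box and the screwdriver did not move in the last top picture, and the job is handed in (no verdict came back).

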